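# Seat a crown in the guarded bench press

### The job

Two small crown presses stand on the dental bench. With closed fingers, reach down through the window in the yellow guard of the press with the blue pad, press the blue pad all the way down so that the ram seats the crown, and finish while still holding it down. Do not touch either guard, do not press the red pad, and leave everything else on the bench where it stands.

Things in the scene. Friction and masses are not known exactly. Their poses are not given: they have to be found in the camera images.
- blue_guard: fixed guard of the press with the blue pad (white crown on a yellow die under its ram; this is the press to use): a box 212 long (x, its front faces -x) x 160 wide (y) x 150 high with clear walls, closed all round except for one window in its flat yellow top plate, 6 thick, top face 150 mm above the work surface. Origin on the work surface under the middle of the box, z up, x and y along its sides. The base under it is 220 x 166 x 30. Never to be touched
- blue_window (a point): centre of the window of that guard, level with the top face of the yellow plate (150 mm above the work surface); the window is 72 (x) x 72 (y), open, straight-edged; axes as the guard's
- blue_pad: blue pad at the end of that press's lever, 44 (x) x 40 (y) x 8 thick; origin at the centre of its top face, z out of that face; at rest level, centred under the window, 22 below the plate's top face. Pressed fully down it has sunk 17.5 straight down (it moves less than 3 mm sideways and tilts 0.16 rad)
- blue_lever (a joint): lever angle in rad: 0 at rest (up), 0.16 fully down on its stop. A spring lifts it again when let go: about 4 N at the pad to start, 9 N at the bottom. Nothing lies within 50 mm under the pad
- red_guard: fixed guard of the press with the red pad (no die and no crown; leave alone): a box 212 long (x, its front faces -x) x 160 wide (y) x 150 high with clear walls, closed all round except for one window in its flat yellow top plate, 6 thick, top face 150 mm above the work surface. Origin on the work surface under the middle of the box, z up, x and y along its sides. The base under it is 220 x 166 x 30. Never to be touched
- red_window (a point): centre of the window of that guard, level with the top face of the yellow plate (150 mm above the work surface); the window is 72 (x) x 72 (y), open, straight-edged; axes as the guard's
- red_pad: red pad at the end of that press's lever, 44 (x) x 40 (y) x 8 thick; origin at the centre of its top face, z out of that face; at rest level, centred under the window, 22 below the plate's top face. Pressed fully down it has sunk 17.5 straight down (it moves less than 3 mm sideways and tilts 0.16 rad)
- red_lever (a joint): lever angle in rad: 0 at rest (up), 0.16 fully down on its stop. A spring lifts it again when let go: about 4 N at the pad to start, 9 N at the bottom. Nothing lies within 50 mm under the pad
- handpiece: bystander, leave in place: blue laboratory handpiece lying down, 140 long, 22 thick; origin on its underside, 50 from the blue end
- cement: bystander, leave in place: amber glass jar with white lid, 44 diameter, 55 tall; origin at the centre of its underside
- model: bystander, leave in place: terracotta block with a plaster row of teeth, 60 x 65, 29 tall; origin at the centre of its underside
- cup: bystander, leave in place: small green mixing cup, 60 diameter, 50 tall; origin at the centre of its underside
- bottle: bystander, leave in place: amber bottle with black cap, 54 diameter, 130 tall; origin at the centre of its underside
- spatula: bystander, leave in place: spatula with a red handle, 160 long, lying down; origin at the centre of its underside (middle of its length, roughly)
- casetray: bystander, leave in place: orange open case tray, 120 x 90, 30 tall; origin at the centre of its underside

How it is judged:
By the outcome, as a careful person would: the job done as asked, in the order asked, and still so for the second after the job is handed in, while the arm keeps its last pose, push and grip.
It also fails if it takes over 32 s, if anything falls off the work surface, if the arm or the gripper's body presses on something with over 40 N, if the wrist force passes 120 N, or if a joint passes its speed limit or range.

### The arm

A 6-joint arm with a two-finger parallel gripper is mounted at the origin on the work surface. World frame = base frame: x ahead of the robot, y to its left, z up, the work surface at z = 0. Lengths are in m, angles in rad, forces in N, time in s.
With the tool pointing down it reaches from about 0.3 to 0.875 m from the base axis. Payload 6.4 kg.
Tool frame: the origin (TCP) lies midway between the tips of the shut fingers; the grasp point (between the pads) lies 19 mm behind it; z points along the fingers, y is the direction in which the jaws open and shut (so a half turn about z gives the same grasp; the last joint's range is limited). The gripper opens to 85 mm and grips with 20 to 120 N. Pads are 22 mm wide; open, the fingers measure 114 mm over their backs; the gripper's body (76 mm by 85 mm) begins 54 mm behind the grasp point. The pads swing forward as they close: fully open they stand 13 mm farther back than shut.
Start: joints at [-1.446, 0.181, 1.607, -0, 1.354, -0.206], TCP at [0.187, -0.544, 0.231] pointing down, gripper open.
Joint ranges: [-2.99, 2.99], [-0.89, 2.07], [0.3, 2.58], [-1.14, 4.28], [0, 2.63], [-3.12, 3.12]. Speed limits (rad/s): [2.57, 2.57, 3.01, 3.14, 3.14, 3.14].

### API

Orientations are given as a unit quaternion [w, x, y, z].
In Python, from bench import get_obs, camera, hand_in gives the robot as it stands.
- The arm moves only by the tool drive_tool, never from a script. Its argument "deltas" is a list of rows, each a list of 2 entries, a list of its own where there are three numbers: the shift along the world's x, y, z in m, then the turn about the world's z in rad. A call has 1 to 10 rows; each row shifts and turns the pose as measured when the row begins; what a row does not reach is not made up. A row lasts 1/10 s, in which the tool goes at most 50 mm and 8.59 degrees, less where a joint would pass 70% of its speed; a pose out of reach is approached as far as the arm can. A call is refused whole if a number of a shift passes 0.05 or a number of a turn 0.15, either way. A call with a gripper value outside its range is refused whole. "gripper" is the opening, from 0 (shut) to 1 (fully open), set as the call begins (left out, the last holds). The fingers move at their own pace and stop on an object; the grip force is fixed at half the most. Time passes only in rows, so rows that do not move let the fingers close. It gives the time, the measured TCP pose, the force and the opening at its end, in the units of the state.
- get_obs(): the state, without advancing time (a new reading comes with each control period).
- camera(name): name is "side" or "top" or "wrist"; returns a dict with "frame" (420x560x3 uint8, red, green, blue), "fx", "fy", "cx", "cy" (pixels), "k1" (the pictures are not rectified: a ray, as slopes to the right and down, at radius r is drawn at 1 + k1 r^2 times it, then the intrinsics apply), "eye" and "attitude" of the camera in the world. Camera axes: x right, y down, z forward; pixel columns grow to the right and rows downward; lengths in m; the calibration is good to about 2 mm. A picture is of the moment at which its call begins. There is no depth.
- hand_in(): hands the job in, once; it reports no verdict.
The state is a dict: "time_s": time; "q": joint angles; "dq": joint speeds; "joint_efforts": joint torques, N m; "eef_pos": TCP position; "eef_rot": TCP orientation; "wrist_force": force on the tool from outside, world axes, zero at the start; "torque": the same for the moment, N m; "opening": opening from 0.0 (shut) to 1.0 (fully open).
Only numpy, scipy, OpenCV 4.12 (cv2) and the standard library are available. Lean on these libraries where they do the work, as an engineer would, in place of code of your own. Each camera call takes 0.05 s, during which the arm holds its last target.

## Working session

There is one attempt and no reset: what is moved stays moved. The work goes in short steps, Python scripts to look and compute and a tool call to move; the robot and the scene stay as the last step left them, time stands still between calls to the robot, and variables do not carry over. Pictures are saved under pics/ and viewed, and the job is handed in when it is done.

Besides the shell and the picture viewer there is one more tool, called after "Call:" in YAML: its name, and indented under it one key for each argument. drive_tool: Moves the arm, as the interface text tells. Its arguments: {"type":"object","properties":{"deltas":{"type":"array","items":{"type":"array"}},"gripper":{"type":"number"}},"required":["deltas"]}

```bash
mkdir -p pics; python3 - <<'E'
from bench import get_obs,camera
import cv2,json,numpy as np
o=get_obs();print(o)
for n in("side","top","wrist"):
    c=camera(n);cv2.imwrite(f"pics/{n}0.png",c["frame"][:,:,::-1]);print(n,{k:v for k,v in c.items() if k!="frame"})
    np.savez(f"{n}0.npz",**c)
E
```

```text
{'time_s': 0.0, 'q': array([-1.44629210e+00,  1.81533547e-01,  1.60799907e+00,  3.71845537e-06,
        1.35380459e+00, -2.06291664e-01]), 'dq': array([ 0.00015868, -0.00057698,  0.00166082,  0.00113873, -0.00016346,
        0.00064006]), 'joint_efforts': array([-3.72823473e-03, -4.44877839e+01, -3.51335406e+01, -6.49549311e-04,
        9.11752169e-03, -5.47944197e-06]), 'eef_pos': array([ 0.18671022, -0.54326202,  0.23039269]), 'eef_rot': array([-8.71472914e-04,  9.86352605e-01,  1.64644399e-01,  3.74744449e-05]), 'wrist_force': array([-0.57320427, -0.54744743,  0.25291708]), 'torque': array([ 0.02546099, -0.04855431, -0.00192436]), 'opening': 1.0023395224809704}
side {'fx': 402.36610222393347, 'fy': 402.36610222393347, 'cx': 284.400011911184, 'cy': 211.46304387214545, 'k1': -0.05123589078444314, 'eye': array([-0.09808742,  0.51218978,  0.79926441]), 'attitude': array([ 0.19264041, -0.40322051,  0.80336475, -0.3935835 ])}
top {'fx': 457.50398274182646, 'fy': 457.50398274182646, 'cx': 278.37223087742086, 'cy': 216.79303173230463, 'k1': -0.011305088261681973, 'eye': array([0.3501967, 0.0090144, 1.3655395]), 'attitude': array([-0.05551143,  0.70837558, -0.70086925,  0.06248852])}
wrist {'fx': 303.73605311995794, 'fy': 303.73605311995794, 'cx': 282.5808393839239, 'cy': 210.38344512910527, 'k1': 0.021595758318880078, 'eye': array([ 0.26183939, -0.51830731,  0.37207035]), 'attitude': array([ 0.12617884,  0.80387026, -0.57411939, -0.09087592])}
```

View pics/side0.png

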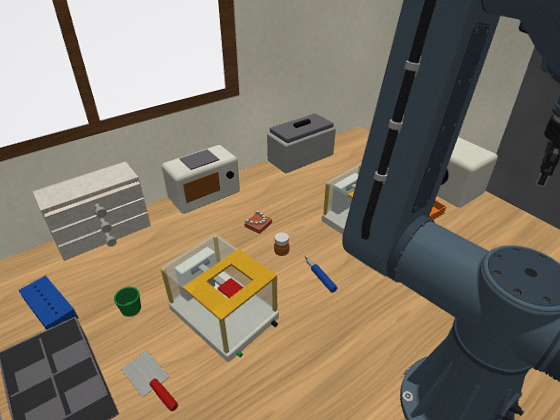

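View pics/top0.png

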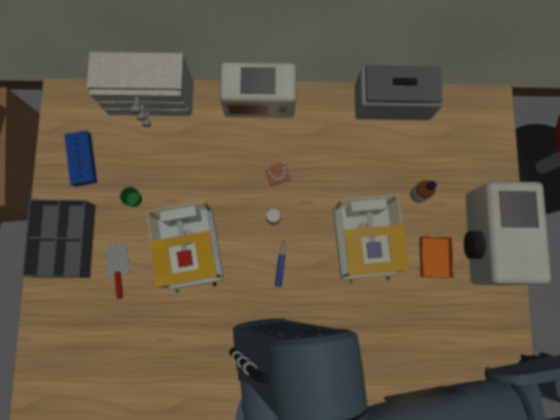

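View pics/wrist0.png

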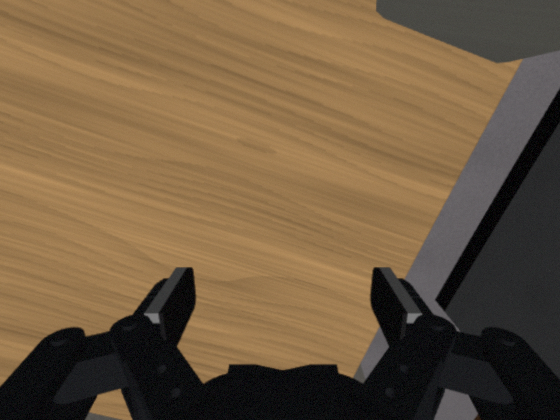

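The top view shows the red press with its window at about (184,258) and the blue press with its window at about (374,250). In the side view the arm hides most of the blue press. I'll enlarge the top view there.

```bash
cat > h.py <<'E'
import numpy as np,cv2
from scipy.spatial.transform import Rotation as R
def K(c): return np.array([[c["fx"],0,c["cx"]],[0,c["fy"],c["cy"]],[0,0,1.]])
def D(c): return np.array([float(c["k1"]),0,0,0,0])
def ray(c,p):
    u=cv2.undistortPoints(np.array(p,float).reshape(-1,1,2),K(c),D(c)).reshape(-1,2)
    d=np.c_[u,np.ones(len(u))]; a=c["attitude"]
    return c["eye"],R.from_quat([a[1],a[2],a[3],a[0]]).apply(d)
def onz(c,p,z):
    e,d=ray(c,p); return e+d*((z-e[2])/d[:,2])[:,None]
def proj(c,X):
    a=c["attitude"];r=R.from_quat([a[1],a[2],a[3],a[0]]).inv()
    return cv2.projectPoints((r.apply(np.atleast_2d(X)-c["eye"])).reshape(-1,1,3),np.zeros(3),np.zeros(3),K(c),D(c))[0].reshape(-1,2)
def tri(cs,ps):
    A=np.zeros((3,3));b=np.zeros(3);L=[]
    for c,p in zip(cs,ps):
        e,d=ray(c,[p]);d=d[0]/np.linalg.norm(d[0]);P=np.eye(3)-np.outer(d,d);A+=P;b+=P@e;L.append((P,e))
    X=np.linalg.solve(A,b);return X,[np.linalg.norm(P@(X-e)) for P,e in L]
E
python3 - <<'E'
import cv2
i=cv2.imread("pics/top0.png")[185:290,320:460];cv2.imwrite("pics/topc.png",cv2.resize(i,(784,588),interpolation=cv2.INTER_CUBIC))
from h import *
c=dict(np.load("top0.npz"))
print(onz(c,[(375,250),(184,258)],.15), onz(c,[(374,206),(424,190),(437,258)],[.15]*3))
E
```

```text
[[ 0.46834822 -0.26083878  0.15      ]
 [ 0.44163767  0.24697838  0.15      ]] [[ 0.58795016 -0.26114741  0.15      ]
 [ 0.63415198 -0.39946911  0.15      ]
 [ 0.44866729 -0.42631286  0.15      ]]
```

View pics/topc.png

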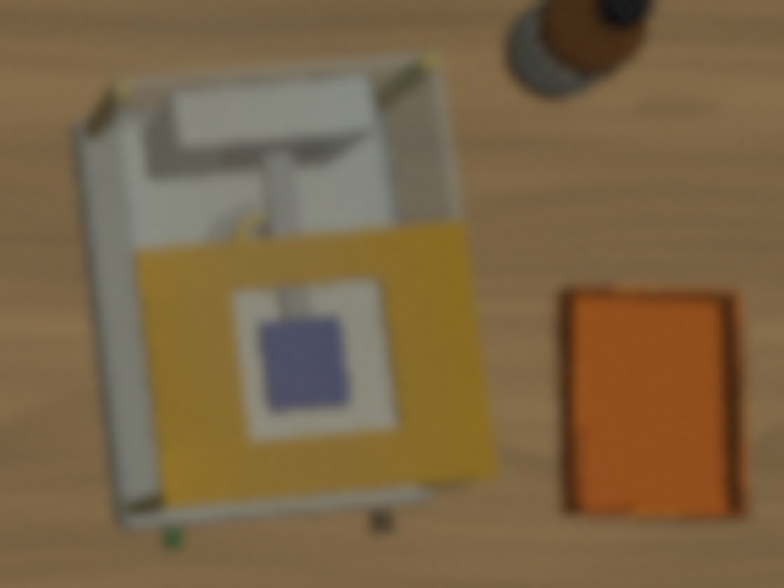

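```bash
python3 - <<'E'
from h import *
c=dict(np.load("top0.npz"))
f=lambda l:[(320+(x+.5)/5.6-.5,185+(y+.5)/5.6-.5) for x,y in l]
w=onz(c,f([(233,290),(380,279),(398,428),(250,441)]),.15)
p=onz(c,f([(260,323),(340,317),(350,403),(268,411)]),.128)
print(w.round(4),w.mean(0));print([np.linalg.norm(w[i]-w[i-1]) for i in range(4)])
d=(w[0]+w[1]-w[2]-w[3]);print("yaw",np.arctan2(d[1],d[0]))
print(p.mean(0),[np.linalg.norm(p[i]-p[i-1]) for i in range(4)])
a=[-8.71472914e-04,9.86352605e-01,1.64644399e-01,3.74744449e-05]
print(R.from_quat([a[1],a[2],a[3],a[0]]).as_matrix().round(3))
E
```

```text
[[ 0.5046 -0.2246  0.15  ]
 [ 0.5107 -0.2954  0.15  ]
 [ 0.4394 -0.3019  0.15  ]
 [ 0.4325 -0.2313  0.15  ]] [ 0.47179621 -0.26330776  0.15      ]
[np.float64(0.07234330263368656), np.float64(0.0710700496780785), np.float64(0.07155217144169436), np.float64(0.07097834933236478)]
yaw 0.09118912330155267
[ 0.47187861 -0.26293877  0.128     ] [np.float64(0.04285091263899737), np.float64(0.039280607875810385), np.float64(0.04199295726163944), np.float64(0.04014690602951773)]
[[ 0.946  0.325 -0.   ]
 [ 0.325 -0.946  0.002]
 [ 0.    -0.002 -1.   ]]
```

Call:
drive_tool:
  deltas:
    - [[0.035,0.035,0.01],-0.05]
    - [[0.035,0.035,0.01],-0.05]
    - [[0.035,0.035,0.01],-0.05]
    - [[0.035,0.035,0],-0.05]
    - [[0.035,0.035,0],-0.04]
    - [[0.03,0.03,0],0]
    - [[0,0,0],0]
  gripper: 0

```text
time_s: 0.85
eef_pos: [0.3933, -0.332, 0.2591]
eef_rot: [-0.003, 0.999, 0.037, 0.001]
wrist_force: [-1.1, -0.1, 0.3]
opening: -0.007
```

```bash
cat > look.py <<'E'
import sys
from h import *
from bench import camera,get_obs
for n in sys.argv[2:]:
    c=camera(n);np.savez(n+sys.argv[1]+".npz",**c);cv2.imwrite(f"pics/{n}{sys.argv[1]}.png",c["frame"][:,:,::-1])
o=get_obs();a=o["eef_rot"];m=R.from_quat([a[1],a[2],a[3],a[0]]).as_matrix()
print(o["time_s"],o["eef_pos"].round(4),"yawx",np.arctan2(m[1,0],m[0,0]).round(4),"zaxis",m[:,2].round(4),o["wrist_force"].round(2),o["opening"])
E
python3 look.py 1 wrist side
```

```text
0.95 [ 0.391 -0.335  0.259] yawx 0.0719 zaxis [-3.0e-04  3.6e-03 -1.0e+00] [-0.4   0.26 -0.06] 0.0019883128337885602
```

View pics/wrist1.png

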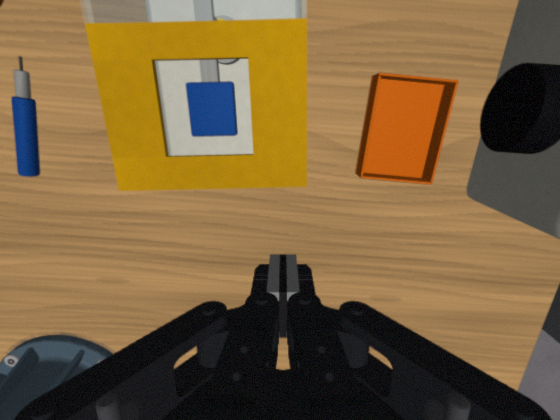

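View pics/side1.png

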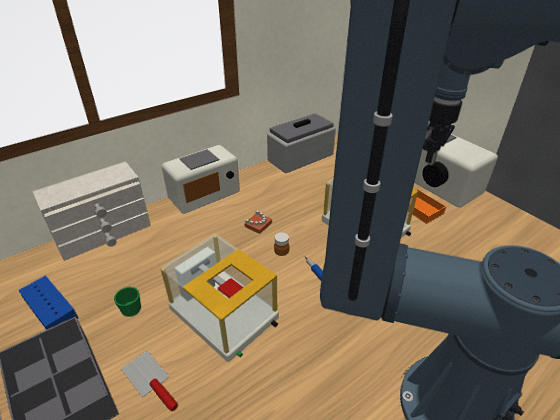

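The wrist view shows the blue window's corners at about (154,60), (248,58), (254,155) and (166,157). The pad is at (187..238, 82..136). I'll crop for precision and triangulate with the top view.

```bash
python3 - <<'E'
import cv2
i=cv2.imread("pics/wrist1.png")[45:170,140:270];cv2.imwrite("pics/w1c.png",cv2.resize(i,None,fx=4.7,fy=4.7,interpolation=cv2.INTER_CUBIC))
E
```

```text
(no output)
```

View pics/w1c.png

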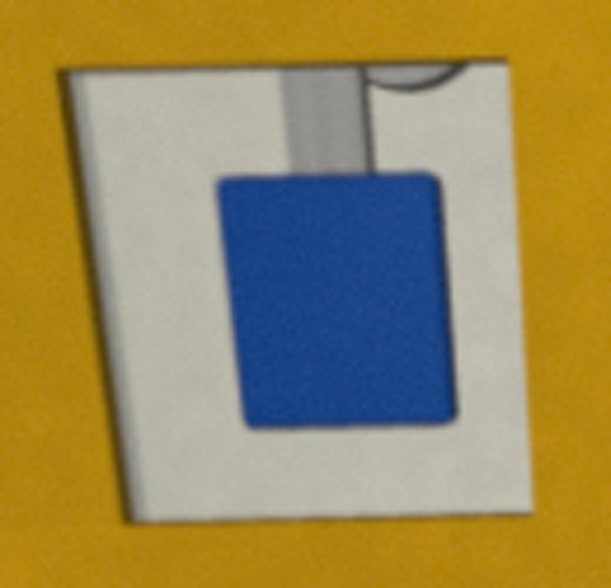

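```bash
python3 - <<'E'
from h import *
t=dict(np.load("top0.npz"));c=dict(np.load("wrist1.npz"))
f=lambda l:[(320+(x+.5)/5.6-.5,185+(y+.5)/5.6-.5) for x,y in l]
g=lambda l:[(140+(x+.5)/4.7-.5,45+(y+.5)/4.7-.5) for x,y in l]
T=f([(233,290),(380,279),(398,428),(250,441)]);W=g([(58,70),(508,60),(535,512),(125,523)])
TP=f([(260,323),(340,317),(350,403),(268,411)]);WP=g([(217,177),(440,174),(457,424),(243,429)])
print(c["eye"])
for a,b in list(zip(T,W))+list(zip(TP,WP)):
    X,e=tri([t,c],[a,b]);print(X.round(4),np.round(e,4))
w=onz(c,W,.15);print(w.round(4),w.mean(0),[np.linalg.norm(w[i]-w[i-1]).round(4) for i in range(4)]);d=w[0]+w[1]-w[2]-w[3];print("yaw",np.arctan2(d[1],d[0]))
p=onz(c,WP,.128);print(p.mean(0))
E
```

```text
[ 0.47227434 -0.32732202  0.40076918]
[ 0.5036 -0.2252  0.1469] [0.0013 0.0013]
[ 0.5106 -0.2967  0.1445] [0.0008 0.0008]
[ 0.4389 -0.3037  0.1451] [0.001 0.001]
[ 0.4318 -0.2322  0.1472] [0.001 0.001]
[ 0.491  -0.2428  0.1231] [0.0009 0.0009]
[ 0.4946 -0.2824  0.1217] [0.0009 0.0009]
[ 0.4518 -0.2863  0.1234] [0.0016 0.0016]
[ 0.4477 -0.2461  0.1231] [0.0014 0.0014]
[[ 0.5019 -0.2265  0.15  ]
 [ 0.5089 -0.2974  0.15  ]
 [ 0.4387 -0.3047  0.15  ]
 [ 0.4313 -0.2336  0.15  ]] [ 0.47020193 -0.26555115  0.15      ] [np.float64(0.071), np.float64(0.0712), np.float64(0.0706), np.float64(0.0715)]
yaw 0.10181820474716449
[ 0.47013657 -0.26584174  0.128     ]
```

Call:
drive_tool:
  deltas:
    - [[0.03,0.027,0],0.025]
    - [[0.03,0.027,0],0]
    - [[0.018,0.015,-0.01],0]
    - [[0.004,0.002,-0.02],0]
    - [[0,0,-0.02],0]
    - [[0,0,-0.02],0]
    - [[0,0,0],0]

```text
time_s: 1.65
eef_pos: [0.4701, -0.272, 0.1863]
eef_rot: [-0.0, 0.999, 0.042, -0.001]
wrist_force: [-0.9, 0.5, 0.4]
opening: -0.007
```

```bash
python3 look.py 2 wrist top side
```

```text
1.8 [ 0.4722 -0.2733  0.1903] yawx 0.0844 zaxis [ 0.0029 -0.0042 -1.    ] [ 0.95 -0.35  0.37] -0.0004874213553682171
```

View pics/wrist2.png

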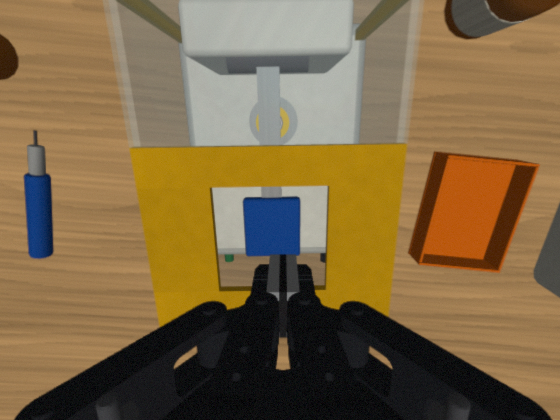

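View pics/side2.png

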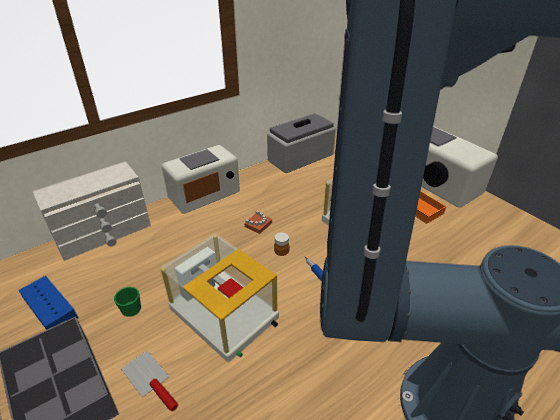

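```bash
python3 - <<'E'
from h import *
c=dict(np.load("wrist2.npz"))
W=[(212,187),(327,185),(326,291),(219,291)]
w=onz(c,W,.15);print(c["eye"],w.round(4),w.mean(0),[np.linalg.norm(w[i]-w[i-1]).round(4) for i in range(4)])
for i,j in((0,1),):
  print("yaw from far edge",np.arctan2(*( (w[0]-w[1])[[1,0]]))-np.pi/2, (w[0]+w[1])/2)
p=onz(c,[(244,198),(299,196),(301,255),(247,255)],.128);print(p,p.mean(0))
print("tcp",proj(c,[[.4715,-.272,.189]]))
i=cv2.imread("pics/wrist2.png")[170:310,190:350];cv2.imwrite("pics/w2c.png",cv2.resize(i,None,fx=4,fy=4,interpolation=cv2.INTER_CUBIC))
E
```

```text
[ 0.54954046 -0.2658644   0.327759  ] [[ 0.503  -0.2273  0.15  ]
 [ 0.51   -0.2958  0.15  ]
 [ 0.4375 -0.3045  0.15  ]
 [ 0.4315 -0.2329  0.15  ]] [ 0.4705162  -0.26511278  0.15      ] [np.float64(0.0717), np.float64(0.0689), np.float64(0.073), np.float64(0.0719)]
yaw from far edge 0.10170420282307102 [ 0.50651726 -0.26154211  0.15      ]
[[ 0.49137723 -0.24428139  0.128     ]
 [ 0.49592595 -0.28154     0.128     ]
 [ 0.45189809 -0.28742998  0.128     ]
 [ 0.44862514 -0.24836919  0.128     ]] [ 0.4719566  -0.26540514  0.128     ]
tcp [[281.84316088 271.65001153]]
```

View pics/w2c.png

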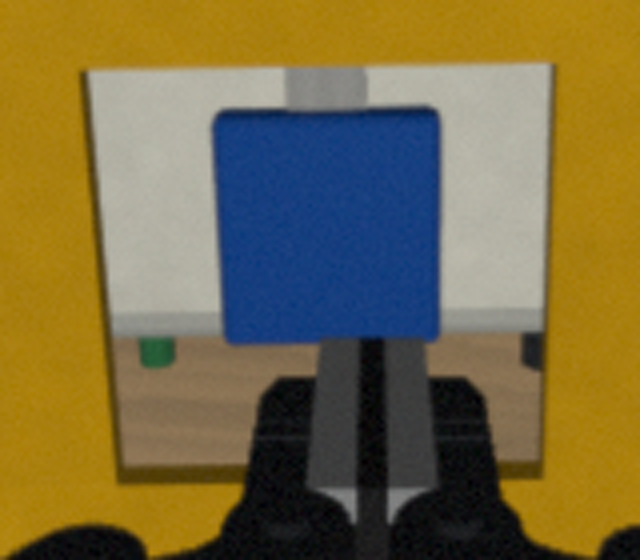

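Call:
drive_tool:
  deltas:
    - [[0,0.008,0],0.013]
    - [[0,0,-0.01],0]
    - [[0,0,-0.015],0]
    - [[0,0,0],0]

```text
time_s: 2.2
eef_pos: [0.4735, -0.267, 0.1683]
eef_rot: [0.005, 0.999, 0.049, 0.004]
wrist_force: [-0.2, 0.0, 0.5]
opening: -0.001
```

```bash
python3 look.py 3 wrist; python3 look.py 4 top;python3 - <<'E'
import cv2
i=cv2.imread("pics/wrist3.png")[150:330,170:390];cv2.imwrite("pics/w3c.png",cv2.resize(i,None,fx=3,fy=3,interpolation=cv2.INTER_CUBIC))
E
```

```text
2.25 [ 0.4741 -0.2675  0.1694] yawx 0.0976 zaxis [ 0.0099 -0.0105 -0.9999] [-1.26 -0.6  -0.11] -0.0039505276908876705
2.3 [ 0.4745 -0.2678  0.1701] yawx 0.0976 zaxis [ 0.0106 -0.0112 -0.9999] [ 0.17  1.57 -0.43] -0.00023397109123900894
```

View pics/w3c.png

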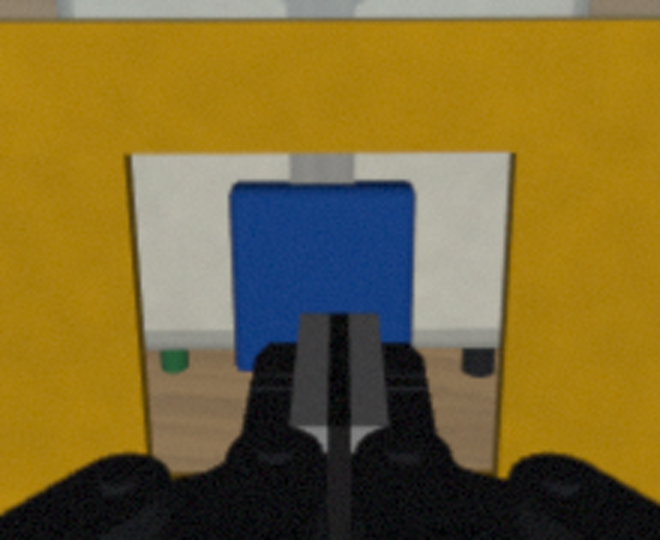

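```bash
python3 - <<'E'
from h import *
c=dict(np.load("wrist3.npz"));tcp=np.array([.4741,-.2675,.1694]);y=.0976
X=np.array([np.cos(y),np.sin(y),0]);Y=np.array([np.sin(y),-np.cos(y),0])
# plane tool-x = +dx (front face of links); report tool y and height above tcp
g=lambda x,yy:(170+(x+.5)/3-.5,150+(yy+.5)/3-.5)
for n,p in dict(tipL=(300,313),tipR=(380,313),bodL=(262,345),bodR=(418,345),bodL2=(245,430),bodR2=(433,430),lobeLout=(85,470),lobeLbot=(135,452),lobeRbot=(555,455),lobeRin=(512,470),lobeRout=(610,480)).items():
    e,d=ray(c,[g(*p)]);d=d[0]
    r=[]
    for dx in(0.,.006,.011,.014):
        t=((tcp-e)@X+dx)/(d@X);Q=e+t*d;r.append((round((Q-tcp)@Y*1e3,1),round((Q[2]-tcp[2])*1e3,1)))
    print(n,r)
E
```

```text
tipL [(np.float64(-7.5), np.float64(-21.0)), (np.float64(-7.0), np.float64(-8.5)), (np.float64(-6.6), np.float64(2.0)), (np.float64(-6.4), np.float64(8.2))]
tipR [(np.float64(8.1), np.float64(-20.8)), (np.float64(7.4), np.float64(-8.3)), (np.float64(6.8), np.float64(2.1)), (np.float64(6.4), np.float64(8.4))]
bodL [(np.float64(-13.9), np.float64(-7.8)), (np.float64(-13.0), np.float64(3.7)), (np.float64(-12.2), np.float64(13.3)), (np.float64(-11.7), np.float64(19.0))]
bodR [(np.float64(14.3), np.float64(-7.5)), (np.float64(13.1), np.float64(4.0)), (np.float64(12.1), np.float64(13.5)), (np.float64(11.5), np.float64(19.3))]
bodL2 [(np.float64(-14.6), np.float64(19.6)), (np.float64(-13.6), np.float64(29.0)), (np.float64(-12.8), np.float64(36.8)), (np.float64(-12.2), np.float64(41.5))]
bodR2 [(np.float64(14.0), np.float64(20.0)), (np.float64(12.8), np.float64(29.3)), (np.float64(11.8), np.float64(37.1)), (np.float64(11.2), np.float64(41.8))]
lobeLout [(np.float64(-36.4), np.float64(29.4)), (np.float64(-33.7), np.float64(38.0)), (np.float64(-31.4), np.float64(45.2)), (np.float64(-30.1), np.float64(49.5))]
lobeLbot [(np.float64(-30.2), np.float64(25.1)), (np.float64(-28.0), np.float64(34.1)), (np.float64(-26.1), np.float64(41.6)), (np.float64(-25.0), np.float64(46.0))]
lobeRbot [(np.float64(31.0), np.float64(26.6)), (np.float64(28.5), np.float64(35.4)), (np.float64(26.4), np.float64(42.8)), (np.float64(25.2), np.float64(47.2))]
lobeRin [(np.float64(24.1), np.float64(30.1)), (np.float64(22.1), np.float64(38.7)), (np.float64(20.5), np.float64(45.8)), (np.float64(19.5), np.float64(50.1))]
lobeRout [(np.float64(37.3), np.float64(32.5)), (np.float64(34.3), np.float64(40.9)), (np.float64(31.8), np.float64(47.9)), (np.float64(30.3), np.float64(52.1))]
```

Call:
drive_tool:
  deltas:
    - [[-0.003,0.003,0],0]
    - [[0,0,-0.01],0]
    - [[0,0,-0.01],0]
    - [[0,0,-0.01],0]

```text
time_s: 2.7
eef_pos: [0.4729, -0.2659, 0.1415]
eef_rot: [0.008, 0.999, 0.049, 0.007]
wrist_force: [0.6, -0.3, 0.3]
opening: -0.001
```

```bash
python3 look.py 5 wrist; python3 - <<'E'
import cv2
i=cv2.imread("pics/wrist5.png")[120:360,130:430];cv2.imwrite("pics/w5c.png",cv2.resize(i,None,fx=2.5,fy=2.5,interpolation=cv2.INTER_CUBIC))
E
```

```text
2.75 [ 0.4718 -0.2651  0.1394] yawx 0.0979 zaxis [ 0.0129 -0.0133 -0.9998] [-1.94  0.29 -2.06] 0.0029962791135441226
```

View pics/w5c.png

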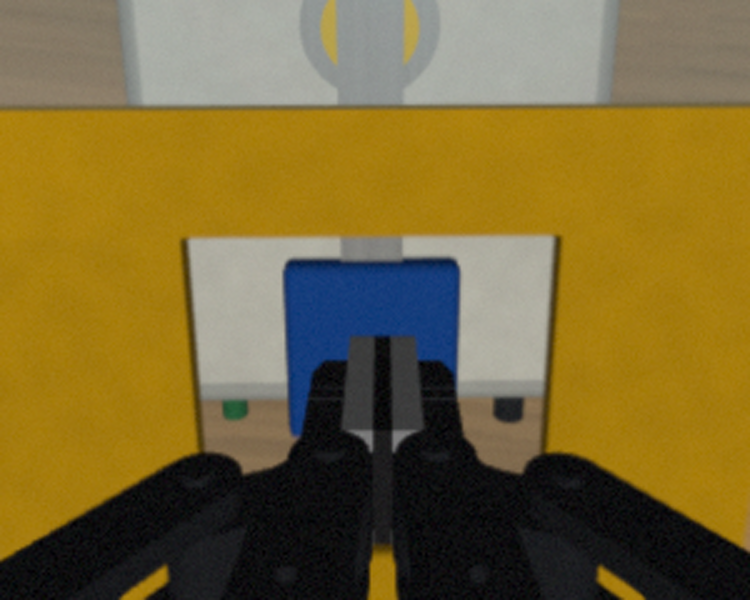

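```bash
python3 - <<'E'
from h import *
c=dict(np.load("wrist5.npz"))
g=lambda l:[(130+(x+.5)/2.5-.5,120+(y+.5)/2.5-.5) for x,y in l]
print(onz(c,g([(285,262),(459,262),(291,435)]),.128).round(4))
print("win",onz(c,g([(183,237),(559,235)]),.15).round(4), onz(c,g([(203,450),(546,450)]),.15).round(4))
print("tip",onz(c,g([(351,337),(415,337)]),.1405).round(4))
E
```

```text
[[ 0.4921 -0.2434  0.128 ]
 [ 0.4956 -0.2812  0.128 ]
 [ 0.4494 -0.2474  0.128 ]]
win [[ 0.5034 -0.2263  0.15  ]
 [ 0.5102 -0.2956  0.15  ]] [[ 0.4586 -0.2312  0.15  ]
 [ 0.4645 -0.3005  0.15  ]]
tip [[ 0.4815 -0.259   0.1405]
 [ 0.4827 -0.2722  0.1405]]
```

Call:
drive_tool:
  deltas:
    - [[-0.001,0.002,0],0]
    - [[0,0,-0.006],0]
    - [[0,0,-0.006],0]
    - [[0,0,-0.006],0]

```text
time_s: 3.15
eef_pos: [0.4702, -0.2629, 0.12]
eef_rot: [0.007, 0.999, 0.049, 0.005]
wrist_force: [-3.2, 0.5, 7.6]
opening: 0.0
```

```bash
python3 look.py 6 wrist; python3 - <<'E'
import cv2
i=cv2.imread("pics/wrist6.png")[120:360,130:430];cv2.imwrite("pics/w6c.png",cv2.resize(i,None,fx=2.5,fy=2.5,interpolation=cv2.INTER_CUBIC))
E
```

```text
3.2 [ 0.4701 -0.2627  0.1191] yawx 0.098 zaxis [ 0.011  -0.0125 -0.9999] [-1.16 -1.    5.56] 0.0018918156221754312
```

View pics/w6c.png

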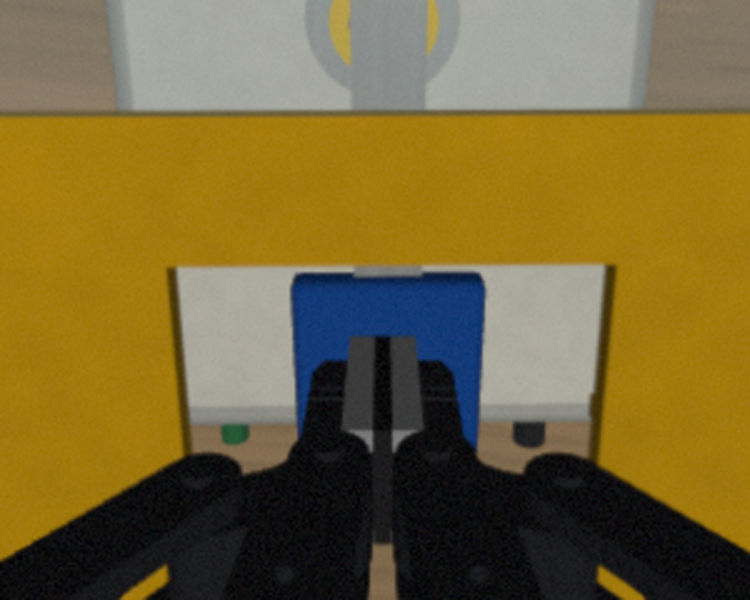

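Call:
drive_tool:
  deltas:
    - [[0,-0.002,-0.003],0]
    - [[0,0,-0.003],0]
    - [[0,0,-0.003],0]

```text
time_s: 3.5
eef_pos: [0.4707, -0.2643, 0.1116]
eef_rot: [0.006, 0.999, 0.049, 0.006]
wrist_force: [-3.4, 2.0, 9.2]
opening: 0.0
```

```bash
python3 look.py 7 wrist; python3 - <<'E'
import cv2
i=cv2.imread("pics/wrist7.png")[120:360,130:430];cv2.imwrite("pics/w7c.png",cv2.resize(i,None,fx=2.5,fy=2.5,interpolation=cv2.INTER_CUBIC))
E
```

```text
3.55 [ 0.4707 -0.2643  0.1114] yawx 0.0981 zaxis [ 0.0117 -0.0114 -0.9999] [-3.03  2.26  9.79] 0.0020868730796149842
```

View pics/w7c.png

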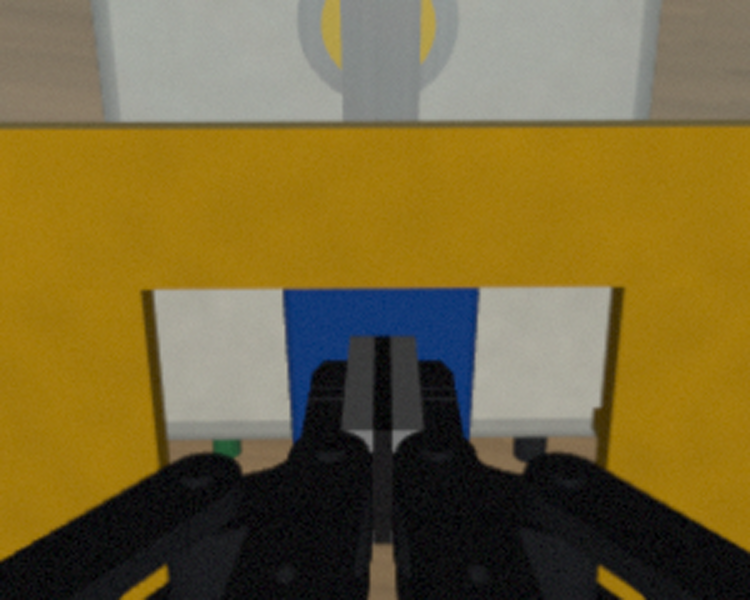

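Centred: pad and fingers both sit at x of about 382 in the crop. I'll keep pressing until the force shows the stop.

Call:
drive_tool:
  deltas:
    - [[0,0,-0.003],0]
    - [[0,0,-0.003],0]

```text
time_s: 3.75
eef_pos: [0.4709, -0.2646, 0.1103]
eef_rot: [0.006, 0.999, 0.05, 0.005]
wrist_force: [-13.0, 10.1, 32.9]
opening: 0.003
```

```bash
python3 look.py 8 wrist
```

```text
3.8 [ 0.4709 -0.2645  0.1105] yawx 0.0992 zaxis [ 0.0109 -0.0117 -0.9999] [-13.19   9.01  29.81] -0.0020043654802741283
```

```bash
python3 look.py 9 wrist side top; python3 - <<'E'
import cv2
i=cv2.imread("pics/wrist9.png")[120:360,130:430];cv2.imwrite("pics/w9c.png",cv2.resize(i,None,fx=2.5,fy=2.5,interpolation=cv2.INTER_CUBIC))
E
```

```text
3.95 [ 0.4709 -0.2645  0.1105] yawx 0.0992 zaxis [ 0.0111 -0.0119 -0.9999] [-12.8    8.4   28.37] -0.0030668130400730415
```

View pics/w9c.png

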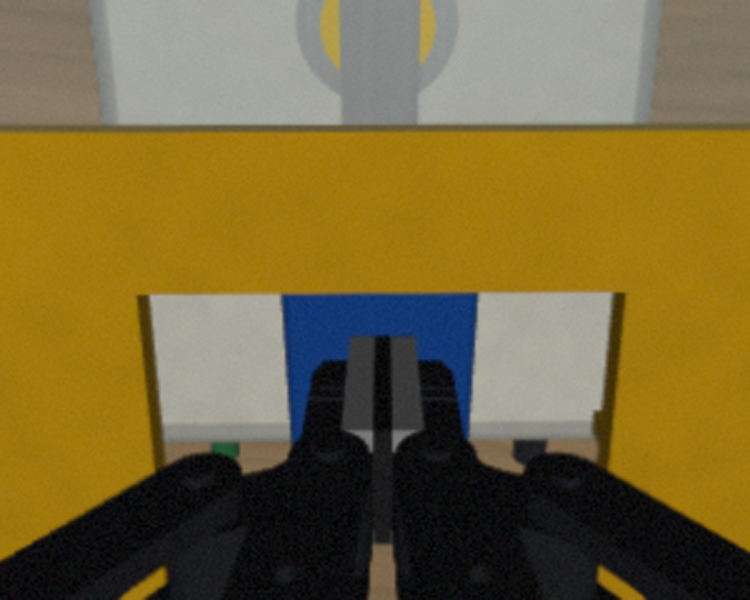

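View pics/top9.png

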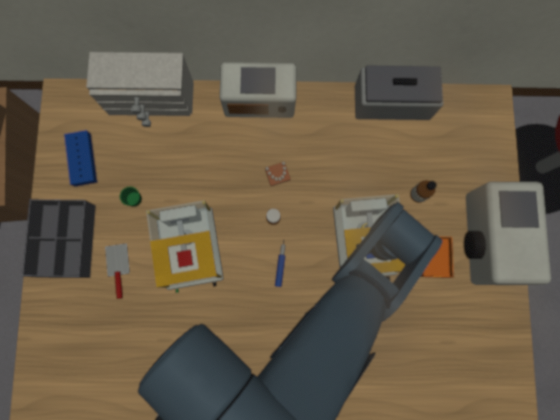

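```bash
python3 -c "
from bench import *
print(hand_in());o=get_obs();print(o['time_s'],o['eef_pos'],o['wrist_force'])"
```

```text
the job is handed in; nothing more can be done
None
the job is handed in; nothing more can be done
```

I pressed the blue pad down to its stop with closed fingers through the blue press's window, and handed the job in at about 4 s with the arm still pressing.

- **Locating the window:** The top and wrist cameras agreed to about 2 mm on its centre, (0.471, −0.265), and on its 72 mm size and a turn of about 0.1 rad. Triangulated heights came out 3–6 mm lower than the stated 150 mm (plate) and 128 mm (pad), so I used the stated heights.
- **Pad on its stop:** The upward force was about 6 N at z = 0.119 and 10 N at z = 0.111. It then jumped to about 30 N while z stayed at 0.1105, which is the stated full travel of 17.5 mm. At the last check it was a steady 28 N.
- **Crown:** I did not see the crown seat directly; I judged it from the pad's travel and the force.
- **Guard contact:** The last wrist picture shows the fingers centred in the window, with no contact visible. There was also a sideways force of about 15 N. I put this down to friction and the pad's tilt, but did not confirm that.
- **Rest of the bench:** In the last top view the red press and the bystanders look unmoved; the arm covers part of the blue press and the case tray.

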